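# Point out the rings and the card holder, then save

## Task

Show the bench camera which fitting goes on which article: point down at the bin of brass rings, fingertips about 3 cm above the middle of its rim, and stay there two seconds; then point in the same way, about 3 cm above its middle, at the tan card holder for two seconds; then press the green button fully down to save, and let it spring back. Nothing is picked up, and no bin or card holder may be touched, nor anything else but the button be moved. Carry the fingers high (15 cm or more above the bench) from place to place, because coming down over a wrong bin or card holder makes a false entry.

Things in the scene. Friction and masses are not known exactly. Their poses are not given: they have to be found in the camera images.
- bin_brass_rings: Open-fronted stock bin of blue plastic, loose, 140 mm long (its x), 105 mm wide (its y), 70 mm to the rim at sides and back, 42 mm at the front (-x) end; origin at the centre of its underside, so the rim of its mouth is 70 mm above it; z up. It is filled to about 40 mm with yellow-gold brass rings (28 mm across): the bin to point at.
- bin_steel_rings: Open-fronted stock bin of blue plastic, loose, 140 mm long (its x), 105 mm wide (its y), 70 mm to the rim at sides and back, 42 mm at the front (-x) end; origin at the centre of its underside, so the rim of its mouth is 70 mm above it; z up. It is filled to about 40 mm with silver-grey steel rings (28 mm across): not wanted.
- bin_white_studs: Open-fronted stock bin of blue plastic, loose, 140 mm long (its x), 105 mm wide (its y), 70 mm to the rim at sides and back, 42 mm at the front (-x) end; origin at the centre of its underside, so the rim of its mouth is 70 mm above it; z up. It is filled to about 40 mm with small white plastic studs (18 mm heads): not wanted.
- holder_tan: Tan (light brown) leather card holder lying flat, loose, with cream stitching: 105 mm (its x) by 75 mm (its y) by 12 mm thick; origin at the centre of its underside, z up; it lies on the 3 mm green mat. The one to point at.
- holder_black: Black leather card holder lying flat, loose, with cream stitching: 105 mm (its x) by 75 mm (its y) by 12 mm thick; origin at the centre of its underside, z up; it lies on the 3 mm green mat. Not wanted.
- holder_red: Dark red leather card holder lying flat, loose, with cream stitching: 105 mm (its x) by 75 mm (its y) by 12 mm thick; origin at the centre of its underside, z up; it lies on the 3 mm green mat. Not wanted.
- save_top (a point): Centre of the top face of the green push button, 44 mm across, 22 mm above the bench, which points straight up out of a small grey housing fixed to the bench, on the robot's left or right.
- save (a joint): Travel of the green button in m: 0 up, 0.006 fully down (about 5 N); it springs back when let go.
- glue_jar: Amber jar, 60 mm across, 85 mm tall, loose; origin at the centre of its underside. Bystander, on the side opposite the button.
- mallet: Mallet with pale square head and wooden handle, 250 mm long, lying at the right side, 56 mm high; origin under its middle. Bystander.
- awl: Screwdriver-like awl lying at the left side, under 40 mm high; origin at its underside. Bystander.
Mind the look-alikes: they are no part of the job. Of the things that look like the holder_tan, the largest one is meant.

How it is judged:
On the way, in this order (a step that is already met when the one before it is completed fails the run):
1. the fingers point down at the bin of brass rings from just above its rim for two seconds (horizontal distance between the grasp point and bin_brass_rings below 0.035 m and z of the grasp point in the frame of bin_brass_rings between 0.09 and 0.155 m), for 1.8 s.
2. the fingers point at the tan card holder from just above it for two seconds (horizontal distance between the grasp point and holder_tan below 0.03 m and z of the grasp point in the frame of holder_tan between 0.032 and 0.097 m), for 1.8 s.
3. the green button is pressed down (value of joint save above 0.0045 m), for 0.1 s.
At the end, for the whole second after the job is handed in: The button is up again (under 1 mm), every bin and card holder is within 10 mm, and the jar, mallet and awl within 15 mm, of where they started (value of joint save below 0.001 m and distance of each of bin_brass_rings, bin_steel_rings, bin_white_studs, holder_tan, holder_black, holder_red from where it was at the start of the episode below 0.01 m and distance of each of glue_jar, mallet, awl from where it was at the start of the episode below 0.015 m); the robot touches nothing.
It fails at once if the robot touches a bin or a card holder (contact force between any of the fingers, the arm and bin_brass_rings above 0.5 N or contact force between any of the fingers, the arm and bin_steel_rings above 0.5 N or contact force between any of the fingers, the arm and bin_white_studs above 0.5 N or contact force between any of the fingers, the arm and holder_tan above 0.5 N or contact force between any of the fingers, the arm and holder_black above 0.5 N or contact force between any of the fingers, the arm and holder_red above 0.5 N).
It fails at once if a bin or card holder is lifted or shifted more than 10 mm (distance of any of bin_brass_rings, bin_steel_rings, bin_white_studs, holder_tan, holder_black, holder_red from where it was at the start of the episode above 0.01 m).
It fails at once if the fingertips come down (within about 5 cm) over the middle of a wrong bin or card holder ((horizontal distance between the grasp point and bin_steel_rings below 0.03 m and z of the grasp point in the frame of bin_steel_rings below 0.14 m) or (horizontal distance between the grasp point and bin_white_studs below 0.03 m and z of the grasp point in the frame of bin_white_studs below 0.14 m) or (horizontal distance between the grasp point and holder_black below 0.03 m and z of the grasp point in the frame of holder_black below 0.082 m) or (horizontal distance between the grasp point and holder_red below 0.03 m and z of the grasp point in the frame of holder_red below 0.082 m)).
It fails at once if the jar, mallet or awl is moved more than 15 mm (distance of any of glue_jar, mallet, awl from where it was at the start of the episode above 0.015 m).
It also fails if it takes over 61 s, if anything falls off the work surface, if the arm or the gripper's body presses on something with over 40 N, if the wrist force passes 120 N, or if a joint passes its speed limit or range.

## Robot

A 7-joint arm with a two-finger parallel gripper is mounted at the origin on the work surface. World frame = base frame: x ahead of the robot, y to its left, z up, the work surface at z = 0. Lengths are in m, angles in rad, forces in N, time in s.
With the tool pointing down it reaches from about 0.425 to 0.925 m from the base axis. Payload 6.8 kg.
Tool frame: the origin (TCP) lies at the very end of the fingers, on their centre line; the grasp point (between the pads) lies 19 mm behind it; z points along the fingers, y is the line along which they close (so a half turn about z gives the same grasp; the last joint's range is limited). The gripper opens to 85 mm and grips with 20 to 120 N. Pads are 22 mm wide; open, the fingers measure 114 mm over their backs; the gripper's body (76 mm by 85 mm) begins 54 mm behind the grasp point. The pads swing forward as they close: fully open they stand 13 mm farther back than shut.
Start: joints at [1.099, 0.477, 0.022, 1.555, -0.011, 1.109, -0.083], TCP at [0.24, -0.631, 0.211] pointing down, gripper open.
Joint ranges: [-2.96, 2.96], [-0.34, 2.1], [-1.41, 1.46], [0.24, 2.44], [-1.37, 4.51], [0.17, 1.92], [-2.96, 2.96]. Speed limits (rad/s): [2.39, 2.39, 3.14, 3.14, 3.14, 3.14, 3.14].

## Interface

Orientations are given as a rotation vector (axis times angle).
In Python, from bench import monitor, optics, r gives the robot as it stands.
- The arm moves only by the shell command python3 -m crank 'ROWS' [OPENING] [FORCE]. ROWS is JSON, a list of rows, each a list of 2 entries, a list of its own where there are three numbers: the shift along the tool's x, y, z in cm, then the turn, a rotation vector about the tool's x, y, z in rad. A call has 1 to 5 rows; each row shifts and turns the commanded pose from where the row before left it, along the tool's axes as they then stand; what a row does not reach is not made up. A row lasts 1/10 s, in which the tool goes at most 50 mm and 8.59 degrees, less where a joint would pass 70% of its speed; a pose out of reach is approached as far as the arm can. A call is refused whole if a number of a shift passes 5 or a number of a turn 0.15, either way. A call with a gripper value outside its range is refused whole. OPENING is the finger opening in cm, from 0 to 8.54, set as the call begins (- or left out, the last holds). The fingers move at their own pace and stop on an object; FORCE is the grip in N (left out, the last holds). Time passes only in rows, so rows that do not move let the fingers close. It gives the time, the measured TCP pose, the force, the opening and the grip force at its end, in the units of the state.
- monitor.get_obs(): the state, without advancing time (a new reading comes with each control period).
- optics.grab_frame(name): name is "side" or "top"; returns (picture, depth): 420x560x3 uint8, red, green, blue; 420x560 float32, m along the optical axis (not along the pixel's ray), 0 where there is no reading.
- optics.camera_model(name): a dict with "vertical_fov" (degrees; the focal length in pixels is half the picture's height over the tangent of half this angle, whatever the lens; pixels are square), "cx", "cy" (the principal point, pixels), "D" ([k1, k2, p1, p2, k3] as OpenCV has them; the pictures are not rectified), "R" (3x3) and "t" (3): a world point X has camera coordinates R X + t. Camera axes: x right, y down, z forward; pixel columns grow to the right and rows downward; lengths in m; the calibration is good to about 2 mm. A picture is of the moment at which its call begins. camera_model takes no time and is no camera call.
- r.hand_in(): hands the job in; it is judged then, once.
The state is a dict: "clock": time; "joints": joint angles; "qvel": joint speeds; "tau": joint torques, N m; "tcp_pos": TCP position; "orientation": TCP orientation; "contact_force": force on the tool from outside, world axes, zero at the start; "moment": the same for the moment, N m; "grip_width": finger opening in m; "gripper_force": force on a finger pad.
Only numpy, scipy, OpenCV 4.12 (cv2) and the standard library are available. Lean on these libraries where they do the work, as an engineer would, in place of code of your own. Each camera call takes 0.05 s, during which the arm holds its last target. There are 200 camera calls.

## Working session

There is one attempt and no reset: what is moved stays moved. The work goes in short steps, Python scripts to look and compute and a shell command to move; the robot and the scene stay as the last step left them, time stands still between calls to the robot, and variables do not carry over. Pictures are saved under pics/ and viewed, at most 10 in all, crops included, and the job is handed in when it is done.

```bash
mkdir -p pics; cat > h.py <<'E'
import numpy as np, cv2
from bench import monitor, optics, r
def grab(n):
    p,d=optics.grab_frame(n); np.savez(f'{n}.npz',p=p,d=d); return p,d
def world(n,u,v,z=None,d=None):
    m=optics.camera_model(n); f=210/np.tan(np.radians(m['vertical_fov'])/2)
    K=np.array([[f,0,m['cx']],[0,f,m['cy']],[0,0,1.]])
    q=cv2.undistortPoints(np.array([[[u,v]]],float),K,np.array(m['D'],float))[0,0]
    R=np.array(m['R']);t=np.array(m['t']); ray=R.T@np.array([q[0],q[1],1.]); c=-R.T@t
    s=(z-c[2])/ray[2] if z is not None else d
    return c+s*ray
E
python3 - <<'E'
from h import *
for n in('top','side'):
    p,d=grab(n); cv2.imwrite(f'pics/{n}0.png',p[:,:,::-1])
print(monitor.get_obs())
E
```

```text
{'clock': 0.1, 'joints': array([ 1.09891417,  0.47771723,  0.02236402,  1.55633621, -0.01148088,
        1.10929819, -0.08308796]), 'qvel': array([-0.00112374, -0.00048637,  0.00043998, -0.00180876,  0.00064315,
       -0.001855  , -0.00031077]), 'tau': array([ 3.54662247e-03, -5.97763717e+01,  1.61304016e+00, -2.81956315e+01,
        1.27346430e-02,  5.02615847e-03, -1.42958498e-05]), 'tcp_pos': array([ 0.23994395, -0.63031612,  0.20973044]), 'orientation': array([-3.08821565e+00, -5.68031425e-01,  6.85310683e-04]), 'contact_force': array([-0.05001557,  0.64961634,  0.03244416]), 'moment': array([-0.02847247,  0.01664524,  0.00482221]), 'gripper_force': 0.0, 'grip_width': 0.08543271172238653}
```

View pics/top0.png

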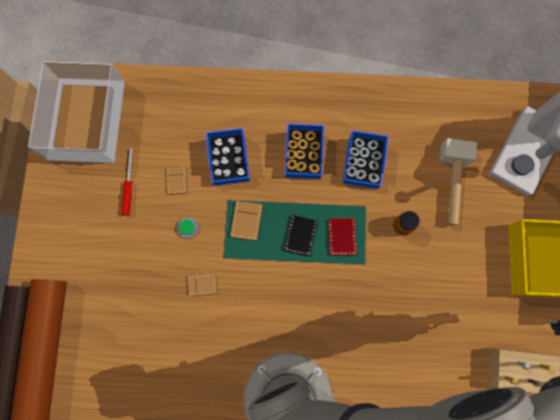

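View pics/side0.png

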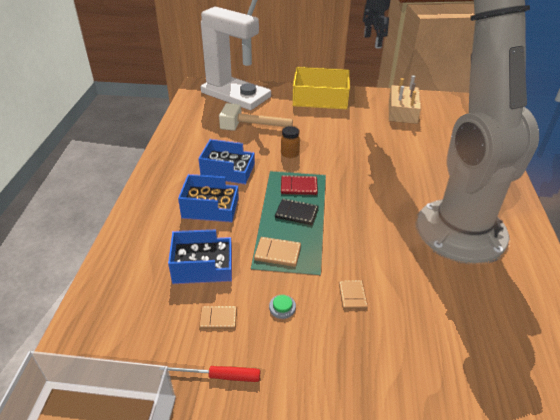

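The top view shows the brass bin at about (305,151), between the white studs at (228,156) and the steel rings at (366,160). There are three tan candidates: (247,221) on the mat, and smaller ones at (176,181) and (202,285) on bare wood. The one on the mat is the largest and fits the description. The green button is at (187,228). I'll confirm this in an enlarged crop.

```bash
python3 - <<'E'
from h import *
p=np.load('top.npz')['p']
c=p[110:300,150:400,::-1]; cv2.imwrite('pics/crop1.png',cv2.resize(c,None,fx=3,fy=3,interpolation=cv2.INTER_CUBIC))
E
```

```text
(no output)
```

View pics/crop1.png

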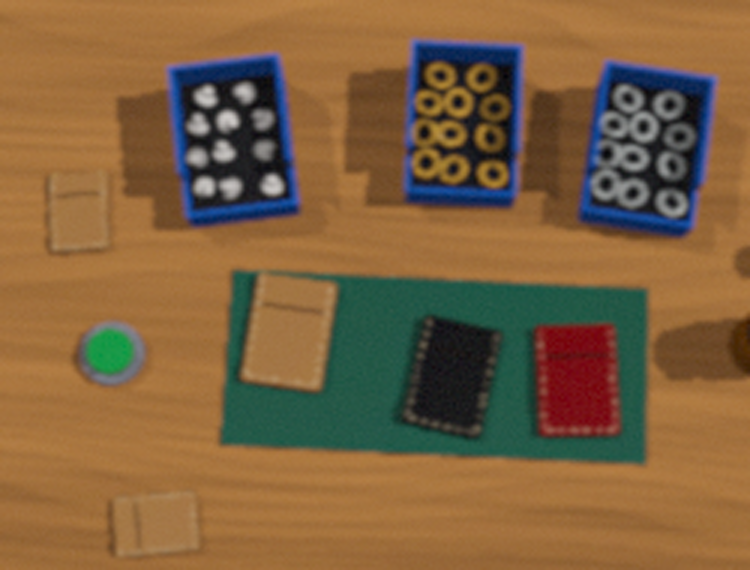

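The crop confirms it. The gold rings are in the middle bin, and the large tan holder on the mat has corners at crop (258,272), (338,282), (322,391) and (240,381). Both other tan pieces are clearly smaller. The button is at crop (110,352).

```bash
python3 - <<'E'
from h import *
def W(x,y,z): return world('top',(x+.5)/3-.5+150,(y+.5)/3-.5+110,z)
def rep(n,pts):
    P=np.array([W(*q) for q in pts]); L=[np.linalg.norm(P[i]-P[(i+1)%len(P)]).round(3) for i in range(len(P))]
    print(n,P.mean(0).round(3),L)
rep('brass',[(413,42,.07),(523,46,.07),(516,205,.042),(405,200,.042)])
rep('tan',[(258,272,.015),(338,282,.015),(322,391,.015),(240,381,.015)])
rep('small1',[(50,172,.01),(107,172,.01),(107,249,.01),(50,252,.01)])
rep('small2',[(112,497,.01),(196,492,.01),(200,551,.01),(117,556,.01)])
rep('black',[(426,317,.015),(500,330,.015),(478,436,.015),(403,422,.015)])
rep('red',[(534,325,.015),(613,324,.015),(619,434,.015),(539,436,.015)])
rep('btn',[(110,352,.022)])
# depth check + side cam
d=np.load('top.npz')['d']
for n,u,v in(('tan',247,221),('btn',187,228),('mid brass',305,151)): print(n,world('top',u,v,d=d[v,u]).round(3))
ds=np.load('side.npz')['d']
for n,u,v in(('tan',278,252),('btn',283,303),('brass',210,196)): print('side',n,world('side',u,v,d=ds[v,u]).round(3))
from scipy.spatial.transform import Rotation as Ro
print(Ro.from_rotvec(monitor.get_obs()['orientation']).as_matrix().round(3))
E
```

```text
brass [ 0.671 -0.016  0.056] [np.float64(0.104), np.float64(0.15), np.float64(0.104), np.float64(0.149)]
tan [0.473 0.14  0.015] [np.float64(0.077), np.float64(0.105), np.float64(0.077), np.float64(0.105)]
small1 [0.582 0.35  0.01 ] [np.float64(0.055), np.float64(0.077), np.float64(0.055), np.float64(0.08)]
small2 [0.289 0.251 0.01 ] [np.float64(0.078), np.float64(0.054), np.float64(0.076), np.float64(0.054)]
black [ 0.437 -0.015  0.015] [np.float64(0.071), np.float64(0.102), np.float64(0.071), np.float64(0.102)]
red [ 0.439 -0.131  0.015] [np.float64(0.075), np.float64(0.104), np.float64(0.074), np.float64(0.105)]
btn [0.445 0.305 0.022] [np.float64(0.0)]
tan [0.471 0.137 0.011]
btn [0.442 0.304 0.019]
mid brass [ 0.679 -0.018  0.03 ]
side tan [0.474 0.148 0.012]
side btn [0.446 0.31  0.021]
side brass [ 0.68  -0.024  0.031]
[[ 0.935  0.356 -0.001]
 [ 0.356 -0.935  0.001]
 [-0.    -0.002 -1.   ]]
```

```bash
python3 -m crank '[[[2.5,-1.67,0],[0,0,0]],[[2.5,-1.67,0],[0,0,0]],[[2.5,-1.67,0],[0,0,0]],[[2.5,-1.67,0],[0,0,0]],[[2.5,-1.67,0],[0,0,0]]]' 0 20
```

```text
clock: 0.6
tcp_pos: [0.3277, -0.507, 0.2102]
orientation: [-3.089, -0.568, 0.001]
contact_force: [-0.5, -0.6, 0.0]
grip_width: 0.0124
gripper_force: 0.0
```

```bash
python3 -m crank '[[[2.5,-1.67,0],[0,0,0]],[[2.5,-1.67,0],[0,0,0]],[[2.5,-1.67,0],[0,0,0]],[[2.5,-1.67,0],[0,0,0]],[[2.5,-1.67,0],[0,0,0]]]' | sed -n 2p
python3 -m crank '[[[2.5,-1.67,0],[0,0,0]],[[2.5,-1.67,0],[0,0,0]],[[2.5,-1.67,0],[0,0,0]],[[2.5,-1.67,0],[0,0,0]],[[2.5,-1.67,0],[0,0,0]]]' | sed -n 2p
python3 -m crank '[[[2.5,-1.67,0],[0,0,0]],[[2.5,-1.67,0],[0,0,0]],[[2.5,-1.67,0],[0,0,0]],[[2.5,-1.67,0],[0,0,0]],[[2.5,-1.67,0],[0,0,0]]]' | sed -n 2p
python3 -m crank '[[[2.5,-1.67,0],[0,0,0]],[[2.5,-1.67,0],[0,0,0]],[[2.5,-1.67,0],[0,0,0]],[[2.5,-1.67,0],[0,0,0]],[[2.5,-1.67,0],[0,0,0]]]' | sed -n 2p
python3 -m crank '[[[0,0,0],[0,0,0]],[[0,0,0],[0,0,0]],[[0,0,0],[0,0,0]]]'
```

```text
tcp_pos: [0.4147, -0.3846, 0.2103]
tcp_pos: [0.5018, -0.2621, 0.2103]
tcp_pos: [0.5889, -0.1397, 0.2102]
tcp_pos: [0.676, -0.0173, 0.21]
clock: 2.9
tcp_pos: [0.6751, -0.0198, 0.2102]
orientation: [3.089, 0.566, -0.002]
contact_force: [0.1, -0.3, -0.2]
grip_width: 0.0001
gripper_force: 0.0
```

```bash
python3 -m crank '[[[0,0,2.2],[0,0,0]],[[0,0,2.2],[0,0,0]],[[0,0,2.2],[0,0,0]],[[0,0,2.2],[0,0,0]],[[0,0,2.2],[0,0,0]]]' | sed -n 1,2p
python3 - <<'E'
from h import *
p,d=grab('side'); a=p[100:320,130:350,::-1]; p,d=grab('top'); b=p[80:300,170:390,::-1]
cv2.imwrite('pics/at_brass.png',np.hstack([cv2.resize(x,(400,400),interpolation=cv2.INTER_CUBIC) for x in(a,b)]))
E
```

```text
clock: 3.4
tcp_pos: [0.6752, -0.0203, 0.1]
```

View pics/at_brass.png

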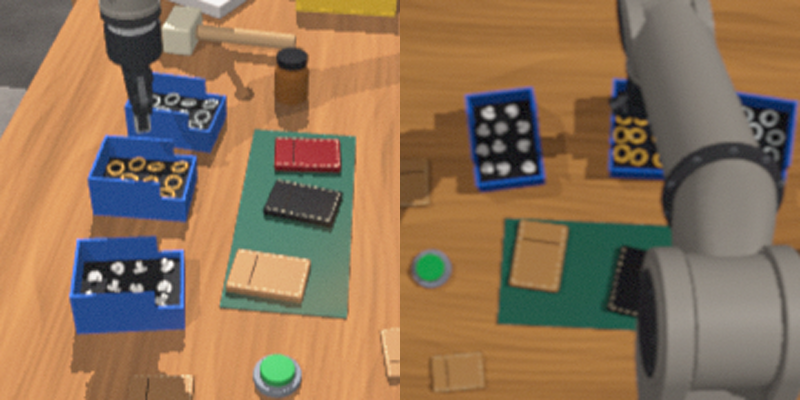

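The side view shows the tips at crop (143,128), which is full (208.6,170.4), apparently over the brass bin. I'll check that against the calibration.

```bash
python3 - <<'E'
from h import *
print(world('side',208.6,170.4,.10))
# bin rim corners in side view: back-left.. at z=.07
for x,y,z in((103,138,.07),(193,157,.042),(193,150,.042),(95,178,.07)): print(world('side',130+x/1.818,100+y/1.818,z).round(3))
E
```

```text
[ 0.68300528 -0.0491852   0.1       ]
[ 0.749 -0.057  0.07 ]
[ 0.613 -0.061  0.042]
[ 0.616 -0.079  0.042]
[0.737 0.038 0.07 ]
```

```bash
python3 - <<'E'
from h import *
m=optics.camera_model('side'); f=210/np.tan(np.radians(m['vertical_fov'])/2)
K=np.array([[f,0,m['cx']],[0,f,m['cy']],[0,0,1.]])
t=monitor.get_obs()['tcp_pos']
pts=np.array([t,t+[0,0,.019],[.675,-.017,.07]])
q=cv2.projectPoints(pts,cv2.Rodrigues(np.array(m['R'],float))[0],np.array(m['t'],float),K,np.array(m['D'],float))[0][:,0]
print(t,q.round(1))
p=np.load('side.npz')['p'][:,:,::-1].copy(); d=np.load('side.npz')['d']
c=cv2.resize(p[120:220,160:260],None,fx=6,fy=6,interpolation=cv2.INTER_CUBIC)
for u,v in q: cv2.circle(c,(int((u-159.5)*6),int((v-119.5)*6)),4,(0,0,255),-1)
cv2.imwrite('pics/tip.png',c)
for v in range(156,184,3): print(v,[tuple(world('side',u,v,d=d[v,u]).round(3)) for u in (206,209)])
E
```

```text
[ 0.67278734 -0.02025894  0.09743174] [[210.2 177.9]
 [209.6 172.1]
 [209.9 186.7]]
156 [(np.float64(0.66), np.float64(0.042), np.float64(0.212)), (np.float64(0.653), np.float64(0.04), np.float64(0.211))]
159 [(np.float64(0.662), np.float64(0.037), np.float64(0.199)), (np.float64(0.656), np.float64(0.034), np.float64(0.197))]
162 [(np.float64(0.67), np.float64(0.012), np.float64(0.172)), (np.float64(0.663), np.float64(0.01), np.float64(0.171))]
165 [(np.float64(0.675), np.float64(-0.002), np.float64(0.152)), (np.float64(0.669), np.float64(-0.007), np.float64(0.149))]
168 [(np.float64(0.677), np.float64(-0.006), np.float64(0.14)), (np.float64(0.669), np.float64(-0.003), np.float64(0.142))]
171 [(np.float64(0.677), np.float64(-0.002), np.float64(0.133)), (np.float64(0.67), np.float64(-0.004), np.float64(0.132))]
174 [(np.float64(0.718), np.float64(-0.143), np.float64(0.015)), (np.float64(0.71), np.float64(-0.145), np.float64(0.014))]
177 [(np.float64(0.696), np.float64(-0.063), np.float64(0.066)), (np.float64(0.688), np.float64(-0.063), np.float64(0.067))]
180 [(np.float64(0.697), np.float64(-0.061), np.float64(0.057)), (np.float64(0.689), np.float64(-0.065), np.float64(0.055))]
183 [(np.float64(0.697), np.float64(-0.06), np.float64(0.047)), (np.float64(0.689), np.float64(-0.061), np.float64(0.047))]
```

View pics/tip.png

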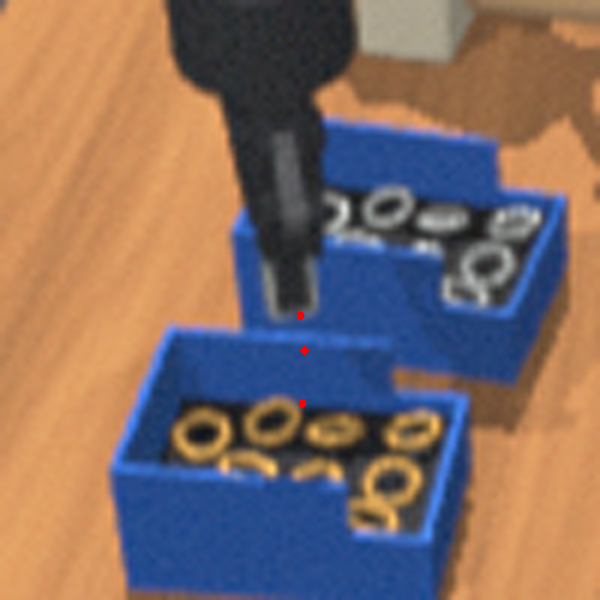

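The red dots are the projected TCP, grasp point and bin-mouth centre. The visible tip sits about 2 cm above the projected TCP, so I'll take a fresh look to see whether that is motion lag.

```bash
python3 -m crank '[[[0,0,0],[0,0,0]],[[0,0,0],[0,0,0]]]'; python3 - <<'E'
from h import *
p,d=grab('side')
for v in range(162,182,2): print(v,[(u,tuple(float(x) for x in world('side',u,v,d=d[v,u]).round(3))) for u in (206,209)])
p,d=grab('side')
print(monitor.get_obs()['tcp_pos'], monitor.get_obs()['clock'],monitor.get_obs()['joints'])
E
```

```text
clock: 3.7
tcp_pos: [0.6767, -0.0189, 0.1023]
orientation: [3.089, 0.567, 0.004]
contact_force: [-0.8, 0.5, -0.0]
grip_width: -0.0001
gripper_force: 0.0
162 [(206, (0.67, 0.014, 0.173)), (209, (0.663, 0.009, 0.171))]
164 [(206, (0.676, -0.007, 0.152)), (209, (0.669, -0.008, 0.152))]
166 [(206, (0.675, -0.002, 0.149)), (209, (0.669, -0.007, 0.146))]
168 [(206, (0.676, -0.004, 0.142)), (209, (0.67, -0.007, 0.139))]
170 [(206, (0.677, -0.003, 0.136)), (209, (0.67, -0.006, 0.134))]
172 [(206, (0.68, -0.011, 0.123)), (209, (0.672, -0.013, 0.122))]
174 [(206, (0.72, -0.148, 0.011)), (209, (0.709, -0.141, 0.017))]
176 [(206, (0.697, -0.065, 0.068)), (209, (0.688, -0.064, 0.07))]
178 [(206, (0.696, -0.06, 0.065)), (209, (0.688, -0.063, 0.063))]
180 [(206, (0.696, -0.059, 0.059)), (209, (0.689, -0.064, 0.056))]
[ 0.67668858 -0.01851735  0.10223672] 3.8 [ 0.08977583  0.59577452 -0.22152237  1.63092408  0.15482545  0.92960493
 -1.39475339]
```

The arm is settled. The rendered tip is at about z 0.122 and the state says 0.100, and both fall inside the allowed window. I'll go down 1 cm so either reading is well centred, hold, then rise.

```bash
python3 -m crank '[[[0,0,1],[0,0,0]],[[0,0,0],[0,0,0]],[[0,0,0],[0,0,0]],[[0,0,0],[0,0,0]],[[0,0,0],[0,0,0]]]' | sed -n 1,2p
python3 -m crank '[[[0,0,0],[0,0,0]],[[0,0,0],[0,0,0]],[[0,0,0],[0,0,0]],[[0,0,0],[0,0,0]],[[0,0,0],[0,0,0]]]' >/dev/null
python3 -m crank '[[[0,0,0],[0,0,0]],[[0,0,0],[0,0,0]],[[0,0,0],[0,0,0]],[[0,0,0],[0,0,0]],[[0,0,0],[0,0,0]]]' >/dev/null
python3 -m crank '[[[0,0,0],[0,0,0]],[[0,0,0],[0,0,0]],[[0,0,0],[0,0,0]],[[0,0,0],[0,0,0]],[[0,0,0],[0,0,0]]]' >/dev/null
python3 -m crank '[[[0,0,0],[0,0,0]],[[0,0,0],[0,0,0]],[[0,0,0],[0,0,0]],[[0,0,0],[0,0,0]],[[0,0,0],[0,0,0]]]' | sed -n 1,2p
python3 -m crank '[[[0,0,-2.4],[0,0,0]],[[0,0,-2.4],[0,0,0]],[[0,0,-2.4],[0,0,0]],[[0,0,-2.4],[0,0,0]],[[0,0,-2.4],[0,0,0]]]'
python3 - <<'E'
from h import *
from scipy.spatial.transform import Rotation as Ro
o=monitor.get_obs(); R=Ro.from_rotvec(o['orientation']).as_matrix(); print(R.round(3),(R.T@(np.array([.473,.14,.21])-o['tcp_pos'])*100).round(2))
E
```

```text
clock: 4.3
tcp_pos: [0.6759, -0.0182, 0.0907]
clock: 6.3
tcp_pos: [0.6758, -0.0183, 0.0906]
clock: 6.8
tcp_pos: [0.6756, -0.0183, 0.2116]
orientation: [3.09, 0.568, 0.0]
contact_force: [0.0, 0.6, -0.4]
grip_width: 0.0001
gripper_force: 0.0
[[ 0.935  0.356  0.   ]
 [ 0.356 -0.935 -0.   ]
 [ 0.     0.    -1.   ]] [-13.3  -22.     0.16]
```

```bash
python3 -m crank '[[[-1.33,-2.2,0],[0,0,0]],[[-1.33,-2.2,0],[0,0,0]],[[-1.33,-2.2,0],[0,0,0]],[[-1.33,-2.2,0],[0,0,0]],[[-1.33,-2.2,0],[0,0,0]]]' | sed -n 1,2p
python3 -m crank '[[[-1.33,-2.2,0],[0,0,0]],[[-1.33,-2.2,0],[0,0,0]],[[-1.33,-2.2,0],[0,0,0]],[[-1.33,-2.2,0],[0,0,0]],[[-1.33,-2.2,0],[0,0,0]]]' | sed -n 1,2p
python3 -m crank '[[[0,0,0],[0,0,0]],[[0,0,2],[0,0,0]],[[0,0,2],[0,0,0]],[[0,0,2],[0,0,0]],[[0,0,2],[0,0,0]]]' | sed -n 1,2p
python3 -m crank '[[[0,0,2],[0,0,0]],[[0,0,2],[0,0,0]],[[0,0,2],[0,0,0]],[[0,0,0],[0,0,0]],[[0,0,0],[0,0,0]]]'
python3 - <<'E'
from h import *
p,d=grab('side'); a=p[160:360,190:390,::-1]
cv2.imwrite('pics/tan.png',cv2.resize(a,None,fx=3,fy=3,interpolation=cv2.INTER_CUBIC))
E
```

```text
clock: 7.3
tcp_pos: [0.5736, 0.0615, 0.2107]
clock: 7.8
tcp_pos: [0.4723, 0.1406, 0.2107]
clock: 8.3
tcp_pos: [0.4738, 0.1395, 0.13]
clock: 8.8
tcp_pos: [0.4735, 0.1398, 0.0708]
orientation: [3.09, 0.568, -0.001]
contact_force: [-0.4, 0.0, -0.5]
grip_width: 0.0003
gripper_force: 0.0
```

View pics/tan.png

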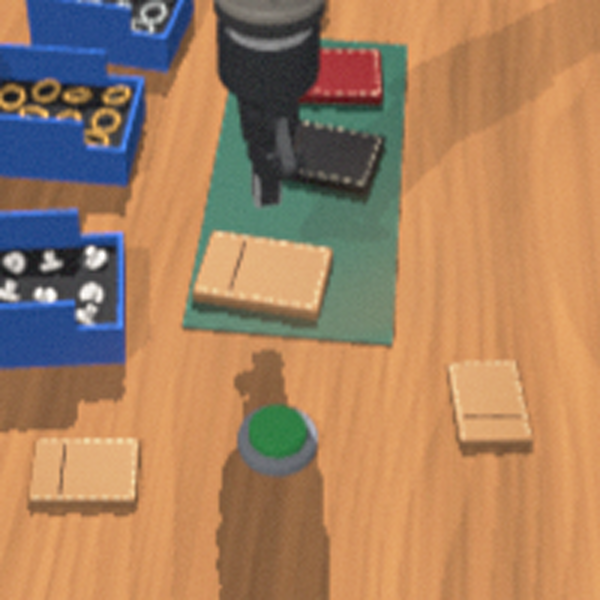

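The tips are at crop (265,200), above the tan holder at (262,270). I'll go 3.2 cm lower and hold.

```bash
python3 -m crank '[[[0,0,1.6],[0,0,0]],[[0,0,1.6],[0,0,0]],[[0,0,0],[0,0,0]],[[0,0,0],[0,0,0]],[[0,0,0],[0,0,0]]]' | sed -n 1,2p
python3 - <<'E'
from h import *
p,d=grab('side'); a=p[160:360,190:390,::-1]
cv2.imwrite('pics/tan2.png',cv2.resize(a,None,fx=3,fy=3,interpolation=cv2.INTER_CUBIC))
E
python3 -m crank '[[[0,0,0],[0,0,0]],[[0,0,0],[0,0,0]],[[0,0,0],[0,0,0]],[[0,0,0],[0,0,0]],[[0,0,0],[0,0,0]]]' >/dev/null
python3 -m crank '[[[0,0,0],[0,0,0]],[[0,0,0],[0,0,0]],[[0,0,0],[0,0,0]],[[0,0,0],[0,0,0]],[[0,0,0],[0,0,0]]]' >/dev/null
python3 -m crank '[[[0,0,0],[0,0,0]],[[0,0,0],[0,0,0]],[[0,0,0],[0,0,0]],[[0,0,0],[0,0,0]],[[0,0,0],[0,0,0]]]' >/dev/null
python3 -m crank '[[[0,0,0],[0,0,0]],[[0,0,0],[0,0,0]],[[0,0,0],[0,0,0]],[[0,0,0],[0,0,0]],[[0,0,0],[0,0,0]]]'
```

```text
clock: 9.35
tcp_pos: [0.4741, 0.1403, 0.0398]
clock: 11.4
tcp_pos: [0.4732, 0.14, 0.0386]
orientation: [3.09, 0.568, -0.0]
contact_force: [0.2, -0.7, -0.3]
grip_width: -0.0001
gripper_force: 0.0
```

View pics/tan2.png

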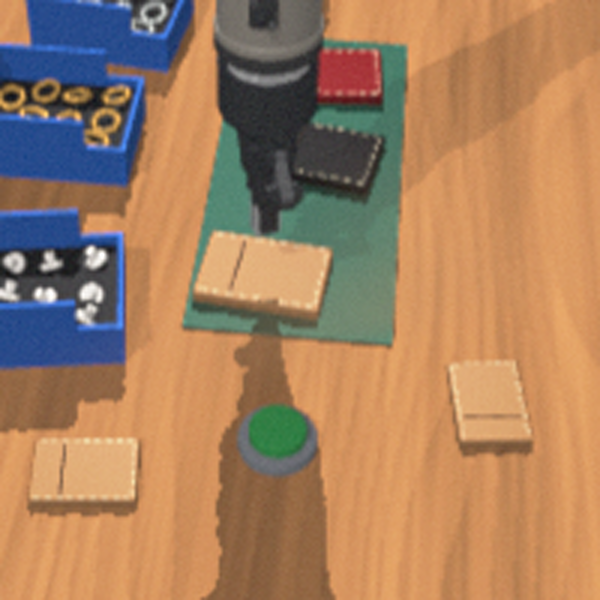

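The tips hold at crop (265,232), clear above the tan holder. The two-second hold is done, so I'll rise and go over to the button.

```bash
python3 -m crank '[[[0,0,-3.4],[0,0,0]],[[0,0,-3.4],[0,0,0]],[[0,0,-3.4],[0,0,0]],[[0,0,-3.4],[0,0,0]],[[0,0,-3.4],[0,0,0]]]' | sed -n 1,2p
python3 -m crank '[[[0,0,0],[0,0,0]],[[0.55,-2.75,0],[0,0,0]],[[0.55,-2.75,0],[0,0,0]],[[0.55,-2.75,0],[0,0,0]],[[0.55,-2.75,0],[0,0,0]]]' | sed -n 1,2p
python3 -m crank '[[[0.55,-2.75,0],[0,0,0]],[[0.55,-2.75,0],[0,0,0]],[[0,0,0],[0,0,0]],[[0,0,0],[0,0,0]]]' | sed -n 1,2p
python3 -m crank '[[[0,0,3],[0,0,0]],[[0,0,3],[0,0,0]],[[0,0,3],[0,0,0]],[[0,0,3],[0,0,0]],[[0,0,0],[0,0,0]]]'
python3 -m crank '[[[0,0,2],[0,0,0]],[[0,0,1.5],[0,0,0]],[[0,0,0],[0,0,0]],[[0,0,0],[0,0,0]]]'
python3 - <<'E'
from h import *
p,d=grab('side'); a=p[220:340,220:340,::-1]
cv2.imwrite('pics/btn.png',cv2.resize(a,None,fx=4,fy=4,interpolation=cv2.INTER_CUBIC))
E
```

```text
clock: 11.9
tcp_pos: [0.4729, 0.1399, 0.21]
clock: 12.4
tcp_pos: [0.454, 0.2513, 0.2079]
clock: 12.8
tcp_pos: [0.4447, 0.3059, 0.2078]
clock: 13.3
tcp_pos: [0.4433, 0.3021, 0.0848]
orientation: [3.086, 0.565, -0.011]
contact_force: [0.6, -0.4, 0.7]
grip_width: -0.0003
gripper_force: 0.0
clock: 13.7
tcp_pos: [0.4456, 0.3058, 0.0542]
orientation: [3.09, 0.568, 0.0]
contact_force: [-1.3, 0.7, -0.5]
grip_width: 0.0001
gripper_force: 0.0
```

View pics/btn.png

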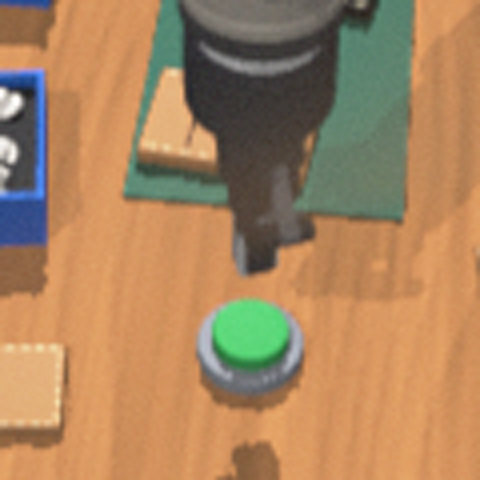

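The tips at (256,268) are right above the button at (250,332). I'll descend in small steps and watch the force.

```bash
python3 -m crank '[[[0,0,1],[0,0,0]],[[0,0,1],[0,0,0]],[[0,0,0.8],[0,0,0]],[[0,0,0],[0,0,0]],[[0,0,0],[0,0,0]]]' | sed -n 2,4p
python3 -m crank '[[[0,0,0.3],[0,0,0]],[[0,0,0.3],[0,0,0]],[[0,0,0],[0,0,0]],[[0,0,0],[0,0,0]]]' | sed -n 2,4p
```

```text
tcp_pos: [0.4451, 0.3059, 0.0252]
orientation: [3.089, 0.568, -0.001]
contact_force: [0.1, -0.4, 0.3]
tcp_pos: [0.4453, 0.3059, 0.0196]
orientation: [3.09, 0.568, 0.0]
contact_force: [-0.1, 0.0, -0.3]
```

```bash
python3 -m crank '[[[0,0,0.3],[0,0,0]],[[0,0,0.3],[0,0,0]],[[0,0,0],[0,0,0]],[[0,0,0],[0,0,0]]]' | sed -n 2,4p
python3 - <<'E'
from h import *
p,d=grab('side'); a=p[240:340,230:330,::-1]
cv2.imwrite('pics/btn2.png',cv2.resize(a,None,fx=5,fy=5,interpolation=cv2.INTER_CUBIC))
E
```

```text
tcp_pos: [0.4452, 0.3059, 0.0135]
orientation: [3.09, 0.568, -0.0]
contact_force: [-0.8, 0.9, 0.8]
```

View pics/btn2.png

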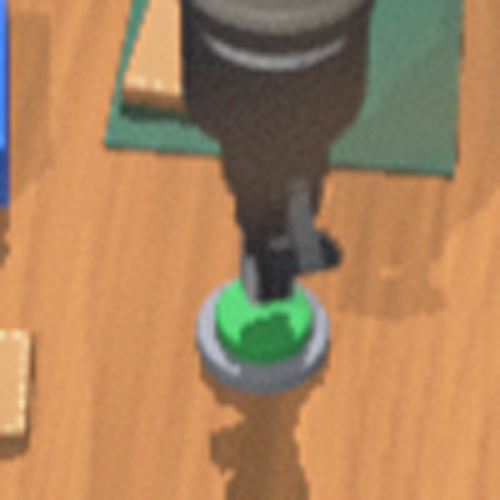

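The tips at (268,298) are still about 1–2 cm above the button at (263,320), which matches the constant offset. I'll keep going down in small steps.

```bash
python3 -m crank '[[[0,0,0.3],[0,0,0]],[[0,0,0.3],[0,0,0]],[[0,0,0],[0,0,0]],[[0,0,0],[0,0,0]]]' | sed -n 2,4p
python3 -m crank '[[[0,0,0.2],[0,0,0]],[[0,0,0.2],[0,0,0]],[[0,0,0],[0,0,0]],[[0,0,0],[0,0,0]]]' | sed -n 2,4p
```

```text
tcp_pos: [0.4452, 0.3059, 0.0074]
orientation: [3.09, 0.568, -0.001]
contact_force: [-0.1, -0.1, -0.6]
tcp_pos: [0.4453, 0.3059, 0.0035]
orientation: [3.09, 0.568, -0.0]
contact_force: [-0.4, 0.4, 0.1]
```

```bash
python3 -m crank '[[[0,0,0.2],[0,0,0]],[[0,0,0.2],[0,0,0]],[[0,0,0],[0,0,0]],[[0,0,0],[0,0,0]]]' | sed -n 2,4p
python3 -m crank '[[[0,0,0.2],[0,0,0]],[[0,0,0],[0,0,0]],[[0,0,0],[0,0,0]]]' | sed -n 2,4p
```

```text
tcp_pos: [0.4455, 0.3061, -0.0003]
orientation: [-3.09, -0.568, -0.001]
contact_force: [0.0, 0.1, 2.6]
tcp_pos: [0.4455, 0.3061, -0.0023]
orientation: [-3.09, -0.568, -0.001]
contact_force: [1.3, 0.5, 2.5]
```

Contact, at 2.5 N. I'll press on.

```bash
python3 -m crank '[[[0,0,0.2],[0,0,0]],[[0,0,0.2],[0,0,0]],[[0,0,0],[0,0,0]],[[0,0,0],[0,0,0]]]' | sed -n 2,4p
python3 -m crank '[[[0,0,0.2],[0,0,0]],[[0,0,0],[0,0,0]],[[0,0,0],[0,0,0]]]' | sed -n 2,4p
```

```text
tcp_pos: [0.4456, 0.3062, -0.0049]
orientation: [3.089, 0.568, 0.002]
contact_force: [-2.7, -3.5, 20.7]
tcp_pos: [0.4457, 0.3062, -0.0052]
orientation: [3.089, 0.568, 0.002]
contact_force: [-9.0, -7.4, 40.3]
```

The force climbing far past 5 N shows the button is against its stop. I'll retreat and check.

```bash
python3 -m crank '[[[0,0,-0.5],[0,0,0]],[[0,0,-2],[0,0,0]],[[0,0,-3],[0,0,0]],[[0,0,-4],[0,0,0]],[[0,0,-4],[0,0,0]]]' | sed -n 2,4p
python3 -m crank '[[[0,0,-4],[0,0,0]],[[0,0,-4],[0,0,0]],[[0,0,0],[0,0,0]],[[0,0,0],[0,0,0]],[[0,0,0],[0,0,0]]]' | sed -n 1,4p
python3 - <<'E'
from h import *
p0=np.load('top.npz')['p']
p,d=grab('side')
for u,v in((281,303),(283,303),(285,302)): print(world('side',u,v,d=d[v,u]).round(3))
cv2.imwrite('pics/end.png',p[:,:,::-1])
E
```

```text
tcp_pos: [0.4444, 0.3053, 0.1271]
orientation: [3.089, 0.568, -0.003]
contact_force: [0.8, -0.1, -0.0]
clock: 18.3
tcp_pos: [0.4445, 0.3051, 0.2051]
orientation: [3.088, 0.568, -0.004]
contact_force: [-0.6, -0.5, -0.6]
[0.45  0.312 0.022]
[0.445 0.312 0.023]
[0.441 0.308 0.022]
```

View pics/end.png

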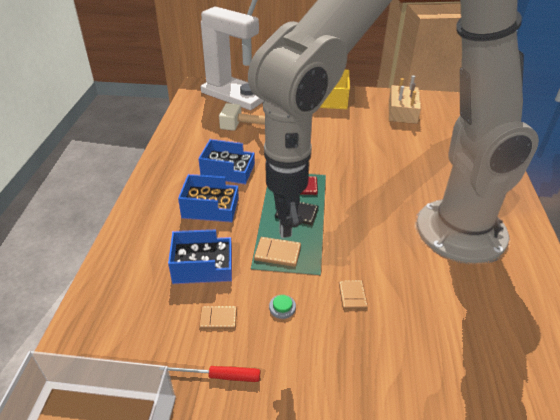

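The button at (283,303) is back up at z 0.022, and the bins and card holders, the mallet and the awl look unmoved; the arm now hides the jar. The arm is clear, so I'm handing in.

```bash
python3 -c "
from bench import r
print(r.hand_in())"
```

```text
the job is handed in; nothing more can be done
None
```

The job is handed in, with no verdict shown: the arm held over the brass-ring bin and then the large tan card holder for over two seconds each, and pressed the green button to its stop; the button sprang back and nothing visible in the last picture had moved (the arm hid the jar).

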